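# Level the rocking hot plate

### The job

The electric hot plate rocks because its adjustable foot, the one under the red wing screw, is wound up clear of the table. Turn the wing screw clockwise, pushing its wings round with a fingertip, until that foot bears firmly and the hot plate stands on all four feet without rocking; do not overdo it, or another foot lifts. Leave the hot plate where it stands and do not disturb the things around it.

Things in the scene. Friction and masses are not known exactly. Their poses are not given: they have to be found in the camera images.
- hotplate: white electric hot plate 240 (x) x 260 (y) mm, top 70 mm over the table, loose, 2.4 kg, with a dark round plate on top (168 mm across, 87 mm high, centred at x 26, y 26 mm). Origin: centre of its footprint, at the table; x to its back, y to its left; front = side with the black dial. Fixed feet at (-95,105), (95,-105), (95,105) mm, adjustable foot at (-95,-105) mm, front right
- wing_hub (a point): on the upright axis of the red wing screw, half-way up its two opposite upright wings: each 8 mm thick, 22 mm high, reaching 40 mm from the axis; hub 22 mm across. This point is 95 mm + the foot's gap over the table. Clockwise from above winds screw, wings and foot down 10 mm a turn; it takes about 0.06 N m and stays where left. At wing height nothing stands within 65 mm of the axis
- wing_end (a point): middle of the end face of one wing, 40 mm from the axis, half-way up: gives the direction of the wings (the other wing is opposite)
- screw_foot: soft black rubber sole of the adjustable foot, 29 mm across, origin at the centre of its underside: its height over the table (z = 0) is the gap, 3 to 11 mm at the start. The four feet give 1 mm per 4.5 N each: after first touch wind about 4 mm more (0.4 of a turn) to share the weight; under 1 mm more is too little, over 6 mm unloads the neighbouring feet
- foot_left: fixed rubber foot at the hot plate's front left corner, 29 mm across; origin at the centre of its underside
- foot_right: fixed rubber foot at the hot plate's back right corner, 29 mm across; origin at the centre of its underside
- foot_far: fixed rubber foot at the hot plate's back left corner, 29 mm across; origin at the centre of its underside
- mug_1: striped white mug with a handle, 79 x 114 x 96 mm, a bystander; origin under it
- garlic_1: head of garlic, 60 mm, a bystander; origin under it
- timer: red kitchen timer, 66 mm across, 64 mm high, a bystander; origin under it
- matchbox: matchbox 36 x 54 x 14 mm, a bystander; origin under it

How it is judged:
By the outcome, as a careful person would: the job done as asked, in the order asked, and still so for the second after the job is handed in, with the robot touching nothing.
It also fails if it takes over 51 s, if anything falls off the work surface, if the arm or the gripper's body presses on something with over 40 N, if the wrist force passes 120 N, or if a joint passes its speed limit or range.

### The arm

A 6-joint arm with a two-finger parallel gripper is mounted at the origin on a cart in front of the work surface, level with it; the furniture and walls round the work are solid. World frame = base frame: x ahead of the robot, y to its left, z up, the work surface at z = 0. Lengths are in m, angles in degrees, forces in N, time in s.
With the tool pointing down it reaches from about 0.35 to 0.775 m from the base axis. Payload 7.3 kg.
Tool frame: the origin (TCP) lies at the very end of the fingers, on their centre line; the grasp point (between the pads) lies 19 mm behind it; z points along the fingers, y is the line along which they close (so a half turn about z gives the same grasp; the last joint's range is limited). The gripper opens to 92 mm and grips with 3 to 60 N. Pads are 19 mm wide; open, the fingers measure 130 mm over their backs; the gripper's body (75 mm by 190 mm) begins 47 mm behind the grasp point.
Start: joints at [60.562, 19.595, 87.324, -0, 73.075, -8.365], TCP at [0.189, 0.49, 0.19] pointing down, gripper open.
Joint ranges: [-145.02, 145.02], [-44.19, 115.74], [2.07, 154.8], [-57.11, 237.11], [16.16, 152.29], [-177.93, 177.93]. Speed limits (degrees/s): [147.25, 147.25, 180, 180, 180, 180].

### API

Orientations are given as a 3x3 rotation matrix whose columns are the frame's x, y, z axes.
In Python, from plant import ctrl, cams, job gives the robot as it stands. The module is installed in compiled form; this text tells all that it offers.
- The arm moves only by the tool apply_moves, never from a script. Its argument "moves" is a list of rows, each a list of 7 numbers: the shift along the tool's x, y, z in units of 30 mm (1.0 is 30 mm), then the turn, a rotation vector about the tool's x, y, z in units of 6 degrees (1.0 is 6 degrees), then the finger opening in mm, from 0 to 91.8. In form: [[x, y, z, wx, wy, wz, grip], ...]. A call has 1 to 10 rows; each row is the pose to reach, as a shift and turn from the pose commanded when the call began, along the tool's axes at that moment; what a row does not reach only later rows make up. A row lasts 1/8 s, in which the tool goes at most 62.5 mm and 10.7 degrees, less where a joint would pass 70% of its speed; a pose out of reach is approached as far as the arm can. A call with a gripper value outside its range is refused whole. The fingers move at their own pace and stop on an object; "squeeze" is the grip in N (left out, the last holds). Time passes only in rows, so rows that repeat a pose let the fingers close. It gives the time, the measured TCP pose, the force, the opening and the grip force at its end, in the units of the state.
- ctrl.sense(): the state, without advancing time (a new reading comes with each control period).
- cams.snapshot(name): name is "scene" or "top"; returns the picture (400x640x3 uint8, red, green, blue); there is no depth.
- cams.calibration(name): a dict with "K" (3x3 intrinsics, pixels), "xyz" and "orientation" of the camera in the world. Camera axes: x right, y down, z forward; pixel columns grow to the right and rows downward; lengths in m; the calibration is good to about 2 mm. A picture is of the moment at which its call begins. calibration takes no time and is no camera call.
- job.close_job(): hands the job in; it is judged then, once.
The state is a dict: "time": time; "qpos": joint angles; "joint_vel": joint speeds; "joint_torque": joint torques, N m; "tcp_pos": TCP position; "orientation": TCP orientation; "wrist_force": force on the tool from outside, world axes, zero at the start; "moment": the same for the moment, N m; "width": finger opening in m; "grip_force": force on a finger pad.
Only numpy, scipy, OpenCV 4.12 (cv2) and the standard library are available. Lean on these libraries where they do the work, as an engineer would, in place of code of your own. Each camera call takes 0.05 s, during which the arm holds its last target. There are 200 camera calls.

## Working session

There is one attempt and no reset: what is moved stays moved. The work goes in short steps, Python scripts to look and compute and a tool call to move; the robot and the scene stay as the last step left them, time stands still between calls to the robot, and variables do not carry over. Pictures are saved under pics/ and viewed, at most 10 in all, crops included, and the job is handed in when it is done.

Besides the shell and the picture viewer there is one more tool, called after "Request:" by a JSON object that holds its "name" and its "arguments". apply_moves: Moves the arm, as the interface text tells. Its arguments: {"type":"object","properties":{"moves":{"type":"array","items":{"type":"array","items":{"type":"number"}}},"squeeze":{"type":"number"}},"required":["moves"]}

```bash
mkdir -p pics
python3 - <<'E'
from plant import ctrl,cams
import cv2,numpy as np
for n in("scene","top"):
    im=cams.snapshot(n);cv2.imwrite(f"pics/{n}0.png",im[:,:,::-1])
    print(n,cams.calibration(n))
s=ctrl.sense();print(s['tcp_pos'],s['orientation'],s['time'])
E
```

```text
scene {'K': array([[496.04493446,   0.        , 323.87182462],
       [  0.        , 496.04493446, 196.95457004],
       [  0.        ,   0.        ,   1.        ]]), 'xyz': array([-0.01221521, -0.44548081,  1.09853584]), 'orientation': array([[ 0.76326987, -0.48033695,  0.43208277],
       [-0.64593313, -0.58158397,  0.49450023],
       [ 0.01376568, -0.6565337 , -0.75417107]])}
top {'K': array([[460.01896171,   0.        , 324.75069693],
       [  0.        , 460.01896171, 197.76322317],
       [  0.        ,   0.        ,   1.        ]]), 'xyz': array([0.36085557, 0.21759333, 1.19989111]), 'orientation': array([[-0.02478024, -0.98282079,  0.18289133],
       [-0.99967746,  0.02334405, -0.01000172],
       [ 0.00556048, -0.18308019, -0.98308226]])}
[0.18855172 0.48954638 0.18892625] [[-9.33129578e-01  3.59539658e-01 -6.52374137e-04]
 [ 3.59540204e-01  9.33128843e-01 -1.18478090e-03]
 [ 1.82773402e-04 -1.34010883e-03 -9.99999085e-01]] 0.1
```

View pics/scene0.png

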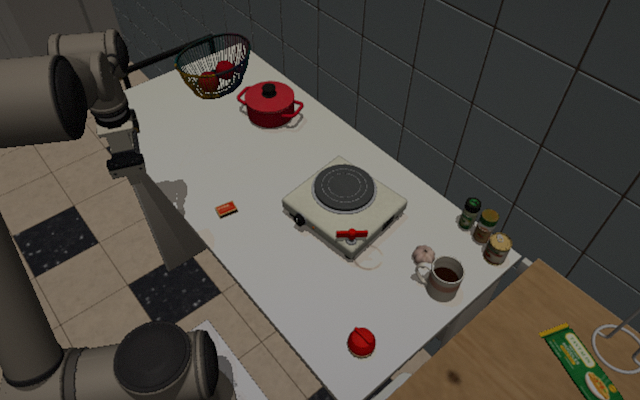

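View pics/top0.png

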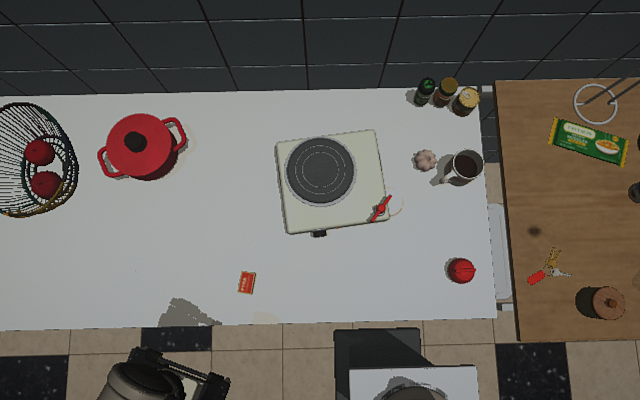

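The scene picture shows the wing screw near (351,234), and the top picture shows it near (381,209). I'll enlarge both.

Run:
```python
import cv2,numpy as np
a=cv2.imread("pics/scene0.png")[205:275,300:400];b=cv2.imread("pics/top0.png")[175:245,335:435]
c=np.hstack([cv2.resize(x,None,fx=4,fy=4,interpolation=cv2.INTER_CUBIC) for x in(a,b)])
cv2.imwrite("pics/c0.png",c)
t=cv2.imread("pics/top0.png")[120:245,265:400]
cv2.imwrite("pics/c1.png",cv2.resize(t,None,fx=4.5,fy=4.5,interpolation=cv2.INTER_CUBIC))
```

```text
(no output)
```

View pics/c0.png

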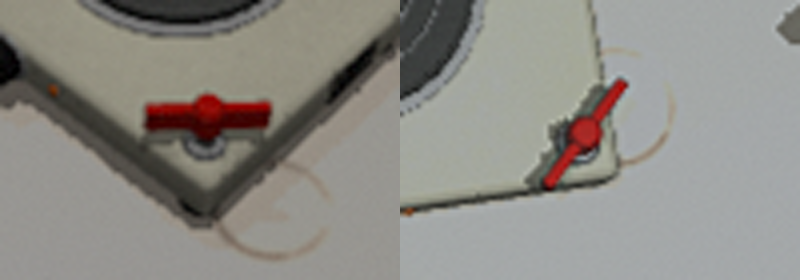

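View pics/c1.png

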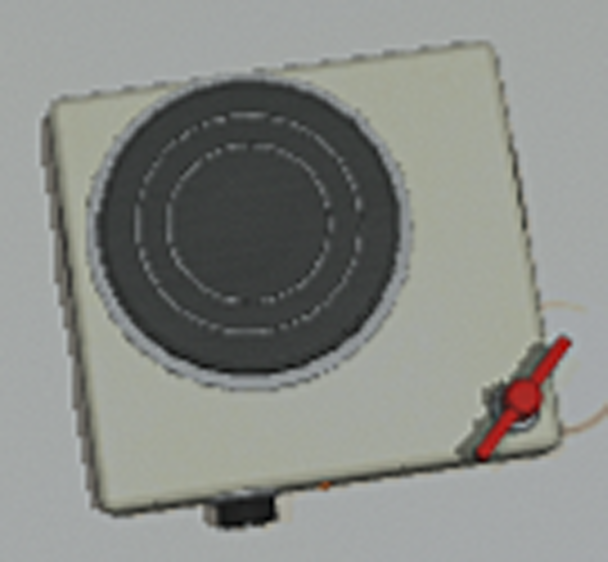

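The scene crop shows wing ends at about (145,117) and (271,113). In the top crop they are at (222,82) and (147,186). I'll fit the wing model and the plate corners to both views.

```bash
cat > h.py <<'E'
import cv2,numpy as np
from plant import cams
from scipy.optimize import minimize,least_squares
C={n:cams.calibration(n) for n in("scene","top")}
def proj(n,P):
    c=C[n];q=(np.atleast_2d(P)-c['xyz'])@c['orientation'];return (q/q[:,2:])@c['K'].T[:,:2]
def wingpts(p):
    x,y,z,a=p;u=np.array([np.cos(a),np.sin(a),0]);v=np.array([-u[1],u[0],0]);o=np.array([x,y,z])
    b=np.array([o+i*.04*u+j*.004*v+[0,0,k*.011] for i in(-1,1) for j in(-1,1) for k in(-1,1)])
    t=np.linspace(0,2*np.pi,24)
    h=np.array([o+[.011*np.cos(s),.011*np.sin(s),k] for s in t for k in(-.011,.0125)])
    return b,h
S=8
def fitwing(ims,p0,view=("scene","top")):
    W={}
    for n in view:
        c=proj(n,p0[:3])[0].astype(int);x0,y0=c-26
        f=ims[n][y0:y0+52,x0:x0+52].astype(float)
        r=np.clip((f[...,0]-np.maximum(f[...,1],f[...,2])-20)/60,0,1)
        W[n]=(r,np.array([x0,y0]))
    def cost(p):
        e=0
        for n,(r,o) in W.items():
            m=np.zeros((52*S,52*S),np.uint8)
            for g in wingpts(p):
                q=((proj(n,g)-o+.5)*S-.5)
                cv2.fillConvexPoly(m,np.round(cv2.convexHull((q*16).astype(np.float32))).astype(np.int32),1,shift=4)
            e+=np.sum((cv2.resize(m.astype(np.float32),(52,52),interpolation=cv2.INTER_AREA)-r)**2)
        return e
    best=None
    for da in(-.1,0,.1):
        s=np.array(p0,float);s[3]+=da
        sim=np.vstack([s]+[s+d for d in np.diag([.006,.006,.008,.15])])
        r=minimize(cost,s,method='Nelder-Mead',options=dict(initial_simplex=sim,xatol=1e-5,fatol=1e-3,maxiter=400))
        if best is None or r.fun<best.fun:best=r
    return best.x,best.fun
def ray(n,uv,z):
    c=C[n];d=c['orientation']@np.linalg.solve(c['K'],[uv[0],uv[1],1]);return c['xyz']+d*(z-c['xyz'][2])/d[2]
E
python3 - <<'E'
from h import *
ims={n:cv2.imread(f"pics/{n}0.png")[:,:,::-1] for n in C}
A=ray("top",(335+(222+.5)/4-.5,175+82.5/4-.5),.11);B=ray("top",(335+(147.5)/4-.5,175+186.5/4-.5),.11)
d=A-B;p0=[*((A+B)/2)[:2],.101,np.arctan2(d[1],d[0])]
print(A,B,np.hypot(*d[:2]))
for v in(("scene","top"),):
    p,f=fitwing(ims,p0,v);print(p,np.degrees(p[3]),f)
g=lambda u,v:(265+(u+.5)/4.5-.5,120+(v+.5)/4.5-.5)
for c in((48,100),(492,42),(103,508),(560,450)):print(ray("top",g(*c),.07))
a=cv2.imread("pics/scene0.png")[150:270,275:415]
cv2.imwrite("pics/c2.png",cv2.resize(a,None,fx=5,fy=5,interpolation=cv2.INTER_CUBIC))
E
```

```text
[0.56634685 0.04853865 0.11      ] [0.5042246  0.09656606 0.11      ] 0.07852264373572405
[ 0.53604632  0.07217295  0.10050585 -0.67611466] -38.73851655612021 81.17074327256944
[0.71935881 0.32885328 0.07      ]
[0.74802058 0.07516132 0.07      ]
[0.48624733 0.29996692 0.07      ]
[0.51221059 0.04812637 0.07      ]
```

View pics/c2.png

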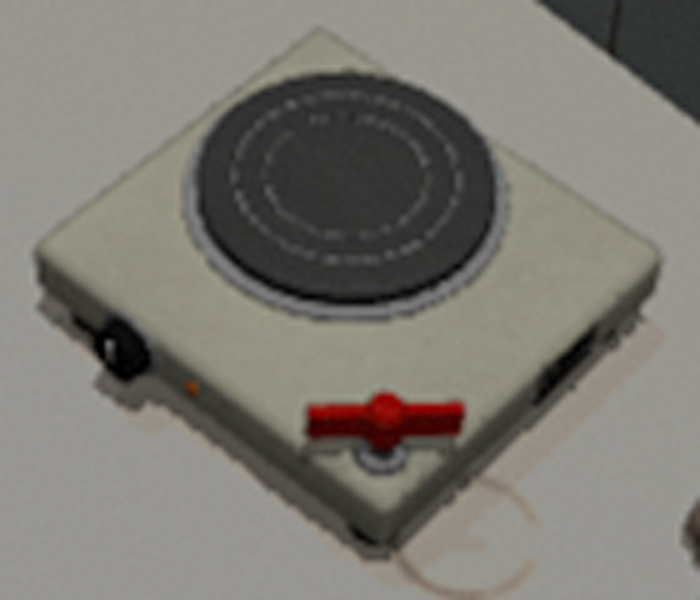

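Scene-view plate corners in the crop are left (36,252), back (320,25), right (661,258) and front (384,520). I'll fit the plate pose with its height left free as a calibration check.

Run:
```python
from h import *
g=lambda u,v:(265+(u+.5)/4.5-.5,120+(v+.5)/4.5-.5)
k=lambda u,v:(275+(u+.5)/5-.5,150+(v+.5)/5-.5)
T=np.array([g(48,100),g(492,42),g(103,508),g(560,450)])   # BL BR FL FR
Sc=np.array([k(320,27),k(661,258),k(36,252),k(384,520)])
M=np.array([[.12,.13,0],[.12,-.13,0],[-.12,.13,0],[-.12,-.13,0]])
def W(p,M):
    c,s=np.cos(p[3]),np.sin(p[3]);return (M*[p[4],p[4],1])@np.array([[c,-s,0],[s,c,0],[0,0,1]]).T+p[:3]
f=lambda p:np.r_[(proj("top",W(p,M))-T).ravel(),(proj("scene",W(p,M))-Sc).ravel()]
r=least_squares(f,[.61,.19,.07,.1,1]);print(r.x,np.round(r.fun.reshape(-1,2),2))
q=r.x.copy();q[4]=1;print("screw",W(q,np.array([[-.095,-.105,0]])))
ims={n:cv2.imread(f"pics/{n}0.png")[:,:,::-1] for n in C}
p0=[.536,.0722,.1005,-.676]
from h import fitwing
for dz in(.096,.1,.104,.108): # cost profile
    pass
# visual check overlay
o=[]
for n in C:
    im=cv2.imread(f"pics/{n}0.png");c=proj(n,p0[:3])[0].astype(int)-25
    b=cv2.resize(im[c[1]:c[1]+50,c[0]:c[0]+50],None,fx=8,fy=8,interpolation=cv2.INTER_NEAREST)
    for w in wingpts(p0):
        cv2.polylines(b,[cv2.convexHull(((proj(n,w)-c+.5)*8).astype(np.float32)).astype(np.int32)],True,(0,255,0))
    o.append(b)
cv2.imwrite("pics/o1.png",np.hstack(o))
```

```text
[0.61773274 0.18808689 0.06191585 0.11498438 0.98676179] [[ 0.21  0.47]
 [-0.03  0.26]
 [-0.55  0.72]
 [-0.09 -0.61]
 [ 0.26  1.13]
 [ 1.14  0.16]
 [-0.49 -0.55]
 [ 0.12 -0.84]]
screw [[0.53540684 0.07288078 0.06191585]]
```

View pics/o1.png

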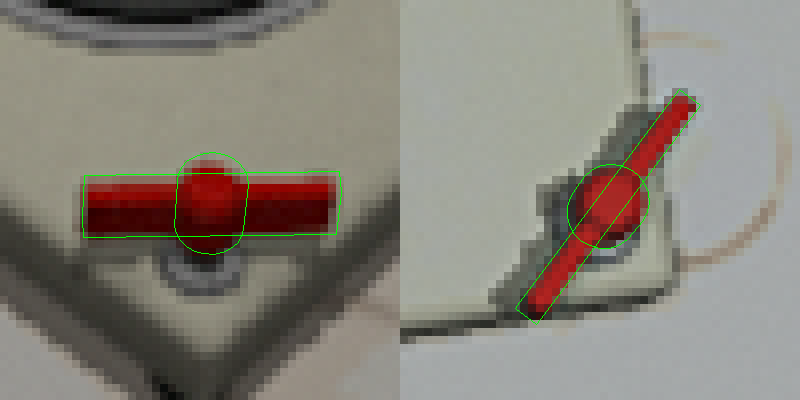

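Two independent measurements of the axis agree to within 1 mm: (0.536,0.0722) from the wing and (0.5354,0.0729) from the plate. The wing direction is −38.7°. The overlay fits to about 1 px, but height from vision is uncertain by several mm. So I'll measure the gap by touch, pressing on the hub with closed fingers and finding how far the plate rocks.

Request:
{"name": "apply_moves", "arguments": {"moves": [[-1.6,-0.9,0,0,0,0.3,0],[-3.2,-1.8,0,0,0,0.6,0],[-4.8,-2.7,0,0,0,0.9,0],[-6.4,-3.5,0,0,0,1.2,0],[-8,-4.4,0,0,0,1.5,0],[-9.6,-5.3,0,0,0,1.8,0],[-11.2,-6.2,0,0,0,2.1,0],[-12.8,-7.1,0,0,0,2.4,0],[-14.4,-8,0,0,0,2.7,0],[-15.81,-8.81,0,0,0,2.9,0]]}}

```text
time: 1.35
tcp_pos: [0.5371, 0.071, 0.1891]
orientation: [[-0.782, 0.623, -0.001], [0.623, 0.782, 0.0], [0.001, -0.0, -1.0]]
wrist_force: [-0.4, 0.6, 0.0]
width: 0.0008
grip_force: 0.0
```

Request:
{"name": "apply_moves", "arguments": {"moves": [[0,0,0,0,0,0,0],[0,0,0.5,0,0,0,0],[0,0,1,0,0,0,0],[0,0,1.5,0,0,0,0],[0,0,1.8,0,0,0,0],[0,0,1.8,0,0,0,0]]}}

```text
time: 2.1
tcp_pos: [0.5358, 0.0731, 0.1347]
orientation: [[-0.783, 0.622, -0.002], [0.622, 0.783, 0.0], [0.001, -0.001, -1.0]]
wrist_force: [0.3, 0.3, -0.1]
width: 0.0003
grip_force: 0.0
```

Request:
{"name": "apply_moves", "arguments": {"moves": [[0,0,0.3,0,0,0,0],[0,0,0.47,0,0,0,0],[0,0,0.47,0,0,0,0]]}}

```text
time: 2.48
tcp_pos: [0.5361, 0.0727, 0.121]
orientation: [[-0.783, 0.622, -0.001], [0.622, 0.783, 0.0], [0.001, -0.0, -1.0]]
wrist_force: [-0.8, -1.0, -0.2]
width: 0.0002
grip_force: 0.0
```

Request:
{"name": "apply_moves", "arguments": {"moves": [[0,0,0.07,0,0,0,0],[0,0,0.07,0,0,0,0]]}}

```text
time: 2.72
tcp_pos: [0.5363, 0.0727, 0.1193]
orientation: [[-0.783, 0.622, 0.0], [0.622, 0.783, 0.0], [-0.0, 0.0, -1.0]]
wrist_force: [0.5, 0.1, -0.3]
width: 0.0003
grip_force: 0.0
```

Request:
{"name": "apply_moves", "arguments": {"moves": [[0,0,0.07,0,0,0,0],[0,0,0.07,0,0,0,0]]}}

```text
time: 2.98
tcp_pos: [0.5362, 0.0728, 0.1171]
orientation: [[-0.783, 0.622, -0.0], [0.622, 0.783, 0.0], [0.0, -0.0, -1.0]]
wrist_force: [0.3, 0.1, -0.2]
width: 0.0003
grip_force: 0.0
```

Request:
{"name": "apply_moves", "arguments": {"moves": [[0,0,0.07,0,0,0,0],[0,0,0.07,0,0,0,0]]}}

```text
time: 3.22
tcp_pos: [0.5362, 0.0728, 0.1149]
orientation: [[-0.783, 0.622, -0.0], [0.622, 0.783, 0.0], [0.0, -0.0, -1.0]]
wrist_force: [-0.3, -0.5, 0.3]
width: 0.0004
grip_force: 0.0
```

Request:
{"name": "apply_moves", "arguments": {"moves": [[0,0,0.07,0,0,0,0],[0,0,0.07,0,0,0,0]]}}

```text
time: 3.48
tcp_pos: [0.5362, 0.0728, 0.1128]
orientation: [[-0.783, 0.622, -0.0], [0.622, 0.783, 0.0], [0.0, -0.0, -1.0]]
wrist_force: [0.2, 0.3, -0.2]
width: 0.0003
grip_force: 0.0
```

Request:
{"name": "apply_moves", "arguments": {"moves": [[0,0,0.07,0,0,0,0],[0,0,0.07,0,0,0,0]]}}

```text
time: 3.72
tcp_pos: [0.5362, 0.0728, 0.1107]
orientation: [[-0.783, 0.622, -0.0], [0.622, 0.783, 0.0], [0.0, -0.0, -1.0]]
wrist_force: [-0.6, 0.5, -0.2]
width: 0.0004
grip_force: 0.0
```

Request:
{"name": "apply_moves", "arguments": {"moves": [[0,0,0.03,0,0,0,0],[0,0,0.03,0,0,0,0]]}}

```text
time: 3.98
tcp_pos: [0.5363, 0.0727, 0.11]
orientation: [[-0.783, 0.622, -0.0], [0.622, 0.783, 0.0], [0.0, 0.0, -1.0]]
wrist_force: [0.1, 0.9, 0.1]
width: 0.0007
grip_force: 0.0
```

Request:
{"name": "apply_moves", "arguments": {"moves": [[0,0,0.03,0,0,0,0],[0,0,0.03,0,0,0,0]]}}

```text
time: 4.22
tcp_pos: [0.5363, 0.0728, 0.1091]
orientation: [[-0.783, 0.622, -0.0], [0.622, 0.783, 0.0], [0.0, 0.0, -1.0]]
wrist_force: [-0.4, -0.5, -0.3]
width: 0.0002
grip_force: 0.0
```

Request:
{"name": "apply_moves", "arguments": {"moves": [[0,0,0.03,0,0,0,0],[0,0,0.03,0,0,0,0]]}}

```text
time: 4.47
tcp_pos: [0.5362, 0.0727, 0.1082]
orientation: [[-0.783, 0.622, -0.0], [0.622, 0.783, 0.0], [0.0, -0.0, -1.0]]
wrist_force: [0.0, -0.4, 0.7]
width: 0.0
grip_force: 0.0
```

Request:
{"name": "apply_moves", "arguments": {"moves": [[0,0,0.03,0,0,0,0],[0,0,0.03,0,0,0,0]]}}

```text
time: 4.72
tcp_pos: [0.5363, 0.0728, 0.1072]
orientation: [[-0.783, 0.622, -0.0], [0.622, 0.783, 0.0], [0.0, 0.0, -1.0]]
wrist_force: [-0.5, -0.2, 0.7]
width: 0.0007
grip_force: 0.0
```

Request:
{"name": "apply_moves", "arguments": {"moves": [[0,0,0.03,0,0,0,0],[0,0,0.03,0,0,0,0]]}}

```text
time: 4.97
tcp_pos: [0.5363, 0.0728, 0.1063]
orientation: [[-0.783, 0.622, -0.0], [0.622, 0.783, 0.0], [0.0, 0.0, -1.0]]
wrist_force: [-0.8, -0.6, 0.2]
width: 0.0005
grip_force: 0.0
```

Request:
{"name": "apply_moves", "arguments": {"moves": [[0,0,0.03,0,0,0,0],[0,0,0.03,0,0,0,0]]}}

```text
time: 5.22
tcp_pos: [0.5362, 0.0728, 0.1054]
orientation: [[-0.783, 0.622, -0.0], [0.622, 0.783, 0.0], [0.0, -0.0, -1.0]]
wrist_force: [0.2, -0.6, 0.1]
width: 0.0
grip_force: 0.0
```

Run:
```python
from h import *
from plant import ctrl
o=[]
for n,(x,y) in {"scene":(300,190),"top":(330,160)}.items():
    im=cams.snapshot(n)[:,:,::-1];cv2.imwrite(f"pics/{n}1.png",im)
    o.append(cv2.resize(im[y:y+80,x:x+100],None,fx=4,fy=4,interpolation=cv2.INTER_CUBIC))
    o.append(cv2.resize(cv2.imread(f"pics/{n}0.png")[y:y+80,x:x+100],None,fx=4,fy=4,interpolation=cv2.INTER_CUBIC))
cv2.imwrite("pics/o2.png",np.vstack([np.hstack(o[:2]),np.hstack(o[2:])])[:600])
s=ctrl.sense();print(s['wrist_force'],s['moment'],s['tcp_pos'],s['joint_torque'])
```

```text
[ 0.25916966  0.13767959 -0.99490178] [-0.01475059  0.03217613  0.00607815] [0.53630074 0.07276643 0.10550463] [ 8.06188132e-05 -4.62405467e+01 -2.19326824e+01  1.89846300e-02
  8.69969116e-02 -8.59318845e-06]
```

View pics/o2.png

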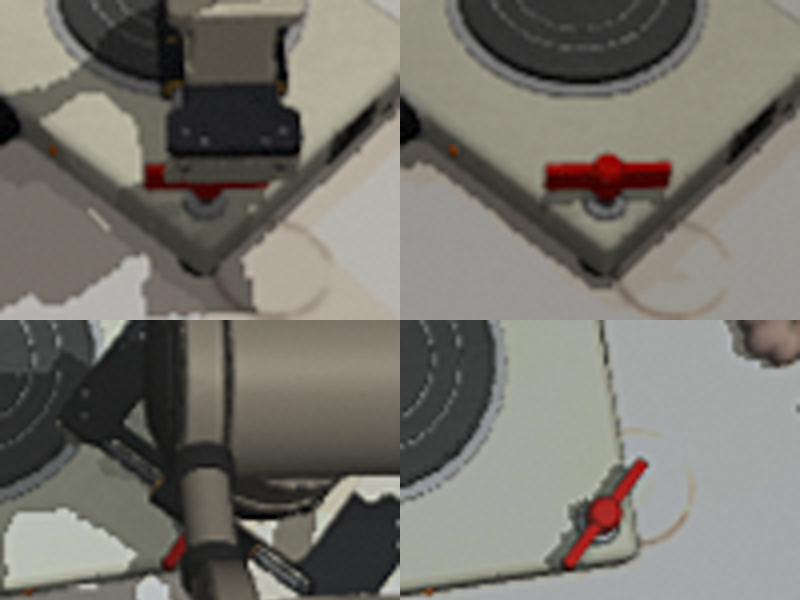

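The wing looks hardly moved, and the tip appears to be just over the hub. I'll continue down in small steps.

Request:
{"name": "apply_moves", "arguments": {"moves": [[0,0,0.03,0,0,0,0],[0,0,0.03,0,0,0,0]]}}

```text
time: 5.58
tcp_pos: [0.5363, 0.0727, 0.1045]
orientation: [[-0.783, 0.622, -0.0], [0.622, 0.783, 0.0], [0.0, -0.0, -1.0]]
wrist_force: [-0.5, 0.2, -0.4]
width: 0.0004
grip_force: 0.0
```

Request:
{"name": "apply_moves", "arguments": {"moves": [[0,0,0.03,0,0,0,0],[0,0,0.03,0,0,0,0]]}}

```text
time: 5.82
tcp_pos: [0.5362, 0.0728, 0.1036]
orientation: [[-0.783, 0.622, -0.0], [0.622, 0.783, 0.0], [0.0, -0.0, -1.0]]
wrist_force: [0.9, -0.5, 0.7]
width: 0.0003
grip_force: 0.0
```

Request:
{"name": "apply_moves", "arguments": {"moves": [[0,0,0.03,0,0,0,0],[0,0,0.03,0,0,0,0]]}}

```text
time: 6.08
tcp_pos: [0.5363, 0.0727, 0.1027]
orientation: [[-0.783, 0.622, -0.0], [0.622, 0.783, 0.0], [0.0, -0.0, -1.0]]
wrist_force: [0.2, -0.4, 0.9]
width: 0.0007
grip_force: 0.0
```

Request:
{"name": "apply_moves", "arguments": {"moves": [[0,0,0.03,0,0,0,0],[0,0,0.03,0,0,0,0]]}}

```text
time: 6.32
tcp_pos: [0.5362, 0.0728, 0.1018]
orientation: [[-0.783, 0.622, -0.0], [0.622, 0.783, 0.0], [0.0, -0.0, -1.0]]
wrist_force: [0.5, 0.0, 0.1]
width: 0.0001
grip_force: 0.0
```

Run:
```python
from h import *
from plant import ctrl
s=ctrl.sense();t=s['tcp_pos'];print(t,s['wrist_force'],s['width'])
im=cams.snapshot("scene")[:,:,::-1].copy();cv2.imwrite("pics/scene2.png",im)
f=6;x,y=300,195
def dr(i):
    b=cv2.resize(i[y:y+80,x:x+66],None,fx=f,fy=f,interpolation=cv2.INTER_CUBIC);
    for P,c in((t,(0,255,0)),([.536,.0722,.1005],(255,0,0))):
        u=(proj("scene",P)[0]-[x,y]+.5)*f;cv2.drawMarker(b,tuple(int(v) for v in u),c,0,12,1)
    return b
cv2.imwrite("pics/o3.png",np.hstack([dr(im),dr(cv2.imread("pics/scene0.png"))]))
```

```text
[0.53624785 0.07275034 0.10184382] [0.46026326 0.02894551 0.08629933] 0.00011262882212088356
```

View pics/o3.png

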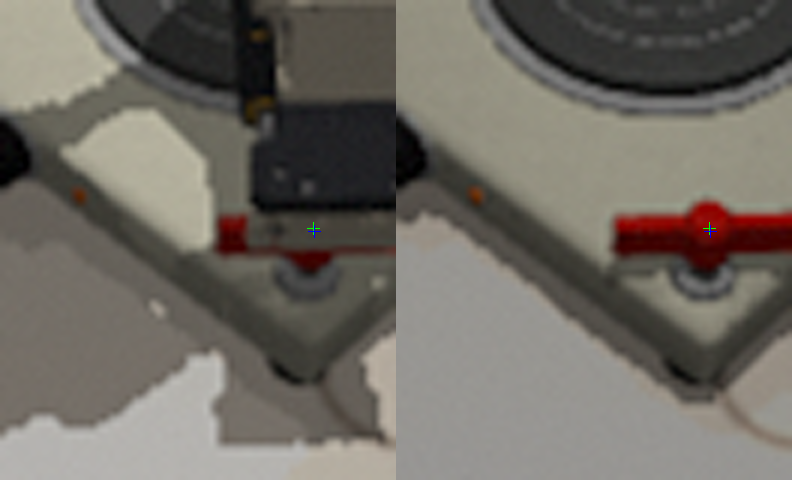

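Run:
```python
from h import *
for n in(0,1,2):
    im=cv2.imread(f"pics/scene{n}.png").astype(int)[:,:,::-1]
    print(n);print(im[228:241,337:342,0]);print(im[228:241,337:342,1][:, 2])
    print("hub col",im[226:252,351].tolist())
```

```text
0
[[151 150 150 149 148]
 [151 151 150 150 150]
 [138 142 144 139 136]
 [138 142 143 139 137]
 [138 144 142 142 142]
 [100 101 101 102 100]
 [ 48  53  57  58  61]
 [ 54  59  63  65  63]
 [ 59  61  60  59  62]
 [ 66  62  70  72  71]
 [ 77  78  83  85  82]
 [ 81  83  87  87  88]
 [ 74  80  80  77  76]]
[147 151 121  55   1   8   0   3   0  45  75  86  78]
hub col [[150, 148, 133], [136, 138, 123], [136, 87, 77], [143, 0, 0], [142, 5, 2], [144, 11, 9], [145, 11, 3], [126, 9, 3], [104, 12, 7], [83, 14, 9], [61, 3, 1], [63, 6, 1], [64, 3, 0], [49, 7, 6], [28, 19, 18], [42, 44, 42], [92, 94, 93], [100, 100, 98], [76, 76, 76], [121, 120, 108], [148, 145, 128], [145, 142, 127], [141, 138, 122], [134, 130, 115], [126, 124, 111], [113, 111, 100]]
1
[[106 107 106 109  98]
 [106 108 108 109 101]
 [101 103 101 102  85]
 [ 99 102 102  97  85]
 [100 103 102 101  85]
 [ 78  79  79  83  76]
 [ 59  60  57  65  68]
 [ 62  61  63  64  64]
 [ 59  62  59  60  58]
 [ 74  78  81  83  78]
 [ 93  97 101 101  99]
 [ 98 103 105 107 107]
 [ 93  98 101  99  98]]
[104 106  85  36   5   2   1   7   0  60  96 104  9
[... 392 characters left out ...]
8]
 [107 106 107 108  98]
 [ 99 102 103 102  97]
 [ 99 101 103  97  88]
 [101 105 104  95  86]
 [ 77  81  79  85  79]
 [ 57  60  56  73  75]
 [ 60  63  64  64  69]
 [ 60  59  59  59  59]
 [ 74  79  83  82  74]
 [ 95 100 103 103  99]
 [ 98 101 105 105 107]
 [ 94  98 100 100  97]]
[105 109  86  40   9   6   0   7   0  60  96 103  98]
hub col [[71, 70, 71], [49, 49, 49], [22, 23, 25], [14, 12, 16], [37, 37, 31], [64, 60, 53], [68, 65, 58], [70, 68, 59], [68, 65, 57], [68, 67, 61], [64, 45, 40], [62, 0, 2], [61, 2, 0], [50, 8, 5], [30, 23, 22], [58, 59, 59], [75, 73, 74], [68, 68, 68], [60, 59, 59], [76, 76, 69], [90, 88, 78], [88, 87, 77], [88, 86, 76], [84, 83, 74], [82, 81, 72], [78, 77, 67]]
```

The wing has not moved at all: its pixels are identical and the force is zero. What blocks the camera's view is the gripper body. I'll keep descending carefully while watching the force.

Request:
{"name": "apply_moves", "arguments": {"moves": [[0,0,0.03,0,0,0,0],[0,0,0.03,0,0,0,0]]}}

```text
time: 6.62
tcp_pos: [0.5363, 0.0728, 0.101]
orientation: [[-0.783, 0.622, -0.0], [0.622, 0.783, 0.0], [0.0, 0.0, -1.0]]
wrist_force: [-0.0, 0.9, 0.3]
width: 0.0002
grip_force: 0.0
```

Request:
{"name": "apply_moves", "arguments": {"moves": [[0,0,0.03,0,0,0,0],[0,0,0.03,0,0,0,0]]}}

```text
time: 6.88
tcp_pos: [0.5362, 0.0727, 0.1]
orientation: [[-0.783, 0.622, -0.0], [0.622, 0.783, 0.0], [0.0, -0.0, -1.0]]
wrist_force: [-0.6, 0.6, 0.7]
width: 0.0006
grip_force: 0.0
```

Request:
{"name": "apply_moves", "arguments": {"moves": [[0,0,0.03,0,0,0,0],[0,0,0.03,0,0,0,0]]}}

```text
time: 7.12
tcp_pos: [0.5363, 0.0727, 0.0991]
orientation: [[-0.783, 0.622, -0.0], [0.622, 0.783, 0.0], [0.0, 0.0, -1.0]]
wrist_force: [0.3, 0.5, 0.1]
width: 0.0006
grip_force: 0.0
```

Request:
{"name": "apply_moves", "arguments": {"moves": [[0,0,0.03,0,0,0,0],[0,0,0.03,0,0,0,0]]}}

```text
time: 7.38
tcp_pos: [0.5363, 0.0728, 0.0982]
orientation: [[-0.783, 0.622, -0.0], [0.622, 0.783, 0.0], [0.0, 0.0, -1.0]]
wrist_force: [0.2, -0.8, 0.3]
width: 0.0003
grip_force: 0.0
```

The tip passes through the hub without contact, so the hub itself offers no resistance. I'll lift and press on top of one wing instead, 27 mm out.

Request:
{"name": "apply_moves", "arguments": {"moves": [[0,0,-0.5,0,0,0,0],[0,0,-0.9,0,0,0,0],[0.5,0,-0.9,0,0,0,0],[0.9,0,-0.9,0,0,0,0],[0.9,0,-0.7,0,0,0,0],[0.9,0,-0.6,0,0,0,0],[0.9,0,-0.6,0,0,0,0]]}}

```text
time: 8.25
tcp_pos: [0.5151, 0.0894, 0.1157]
orientation: [[-0.783, 0.622, -0.001], [0.622, 0.783, 0.0], [0.001, -0.001, -1.0]]
wrist_force: [-1.0, -0.3, 0.9]
width: 0.0004
grip_force: 0.0
```

Request:
{"name": "apply_moves", "arguments": {"moves": [[0,0,0.03,0,0,0,0],[0,0,0.05,0,0,0,0]]}}

```text
time: 8.5
tcp_pos: [0.5153, 0.0894, 0.1148]
orientation: [[-0.783, 0.622, 0.0], [0.622, 0.783, 0.0], [-0.0, 0.0, -1.0]]
wrist_force: [0.1, 0.1, 0.4]
width: 0.0003
grip_force: 0.0
```

Request:
{"name": "apply_moves", "arguments": {"moves": [[0,0,0.03,0,0,0,0],[0,0,0.05,0,0,0,0]]}}

```text
time: 8.75
tcp_pos: [0.5152, 0.0895, 0.1133]
orientation: [[-0.783, 0.622, 0.0], [0.622, 0.783, 0.0], [0.0, 0.0, -1.0]]
wrist_force: [-0.1, -0.7, 0.3]
width: 0.0003
grip_force: 0.0
```

Request:
{"name": "apply_moves", "arguments": {"moves": [[0,0,0.03,0,0,0,0],[0,0,0.05,0,0,0,0]]}}

```text
time: 9.0
tcp_pos: [0.5152, 0.0896, 0.1118]
orientation: [[-0.783, 0.622, 0.0], [0.622, 0.783, 0.0], [0.0, 0.0, -1.0]]
wrist_force: [0.1, 1.1, -1.0]
width: 0.0005
grip_force: 0.0
```

Request:
{"name": "apply_moves", "arguments": {"moves": [[0,0,0.03,0,0,0,0],[0,0,0.05,0,0,0,0]]}}

```text
time: 9.25
tcp_pos: [0.5152, 0.0896, 0.1103]
orientation: [[-0.783, 0.622, 0.0], [0.622, 0.783, 0.0], [0.0, 0.0, -1.0]]
wrist_force: [0.1, -0.7, 0.1]
width: 0.0006
grip_force: 0.0
```

Request:
{"name": "apply_moves", "arguments": {"moves": [[0,0,0.03,0,0,0,0],[0,0,0.05,0,0,0,0]]}}

```text
time: 9.5
tcp_pos: [0.5152, 0.0895, 0.1088]
orientation: [[-0.783, 0.622, 0.0], [0.622, 0.783, 0.0], [0.0, 0.0, -1.0]]
wrist_force: [-0.6, -0.5, 0.2]
width: 0.0003
grip_force: 0.0
```

Request:
{"name": "apply_moves", "arguments": {"moves": [[0,0,0.03,0,0,0,0],[0,0,0.05,0,0,0,0]]}}

```text
time: 9.75
tcp_pos: [0.5152, 0.0896, 0.1073]
orientation: [[-0.783, 0.622, 0.0], [0.622, 0.783, 0.0], [0.0, 0.0, -1.0]]
wrist_force: [-0.9, 0.5, -0.4]
width: 0.0003
grip_force: 0.0
```

Run:
```python
from h import *
im=cams.snapshot("scene");cv2.imwrite("pics/scene3.png",im[:,:,::-1])
for f in(cv2.imread("pics/scene0.png")[:,:,::-1].astype(int),im.astype(int)):
    r=f[...,0]-f[...,1]
    print([[int(v) for v in r[228:242,c]] for c in(337,339,363,366)])
top=cams.snapshot("top");cv2.imwrite("pics/top3.png",top[:,:,::-1])
m=(top[...,0].astype(int)-top[...,1]>40)[180:225,360:405];print(m.sum(), np.argwhere(m).min(0),np.argwhere(m).max(0))
a=im[170:270,280:400,::-1];b=top[165:265,320:440,::-1]
cv2.imwrite("pics/o4.png",np.hstack([cv2.resize(x,(400,333),interpolation=cv2.INTER_CUBIC) for x in(a,b)]))
```

```text
[[3, 1, 21, 87, 138, 95, 48, 54, 59, 29, 8, 0, 2, 0], [3, -1, 23, 88, 141, 93, 57, 60, 60, 25, 8, 1, 2, 2], [3, -2, 40, 141, 107, 63, 60, 59, 48, 10, 0, 2, 1, 1], [1, 7, 64, 145, 113, 64, 61, 58, 40, 13, 1, 1, 2, -1]]
[[1, 2, 3, 3, 4, 4, 2, 22, 59, 30, 11, 1, 1, 1], [0, 3, 4, 3, 4, 4, 0, 19, 61, 26, 6, -1, 1, 2], [2, 4, 55, 143, 122, 83, 75, 73, 58, 15, 0, 2, 3, 3], [0, 6, 68, 163, 120, 77, 75, 71, 48, 13, 1, 2, 0, 1]]Traceback (most recent call last):
  File "<stdin>", line 7, in <module>
    return umr_minimum(a, axis, None, out, keepdims, initial, where)
ValueError: zero-size array to reduction operation minimum which has no identity
```

Nothing has moved and there's still no contact. I'll stop probing and do the actual push: go back over the axis, open to 50 mm astride the hub across the wings, go down, and turn.

Request:
{"name": "apply_moves", "arguments": {"moves": [[0,0,-0.6,0,0,0,0],[-0.4,0,-1,0,0,0,50],[-0.9,0,-1,0,0,0,50],[-0.9,0,-1,0,0,0,50],[-0.9,0,-1,0,0,0,50],[-0.9,0,-0.5,0,0,0,50],[-0.9,0,0,0,0,0,50],[-0.9,0,0.4,0,0,0,50],[-0.9,0,0.68,0,0,0,50]]}}

```text
time: 10.98
tcp_pos: [0.5358, 0.0728, 0.0857]
orientation: [[-0.783, 0.622, -0.001], [0.622, 0.783, 0.0], [0.001, -0.001, -1.0]]
wrist_force: [-0.1, 0.1, 1.0]
width: 0.0497
grip_force: 0.0
```

Request:
{"name": "apply_moves", "arguments": {"moves": [[0,0,0,0,0,1.5,50],[0,0,0,0,0,3,50],[0,0,0,0,0,4.5,50],[0,0,0,0,0,6,50],[0,0,0,0,0,7.5,50],[0,0,0,0,0,9,50],[0,0,0,0,0,10.5,50],[0,0,0,0,0,12,50],[0,0,0,0,0,13.5,50],[0,0,0,0,0,15,50]]}}

```text
time: 12.22
tcp_pos: [0.5364, 0.0728, 0.0867]
orientation: [[0.626, 0.78, 0.0], [0.78, -0.626, 0.0], [0.0, 0.0, -1.0]]
wrist_force: [0.1, -0.0, 0.1]
width: 0.0499
grip_force: 0.0
```

Run:
```python
from h import *
from plant import ctrl
s=ctrl.sense();print(s['tcp_pos'],s['qpos'],s['wrist_force'],s['moment'],s['width'])
o=[]
for n,(x,y) in {"scene":(280,170),"top":(320,165)}.items():
    im=cams.snapshot(n)[:,:,::-1];cv2.imwrite(f"pics/{n}4.png",im)
    o.append(cv2.resize(im[y:y+100,x:x+100],(400,400),interpolation=cv2.INTER_CUBIC))
cv2.imwrite("pics/o4.png",np.hstack(o))
```

```text
[0.53638516 0.07277219 0.08667438] [-3.91364216e-01  2.71793887e+01  9.30422875e+01  6.40038081e-03
  5.97696555e+01  3.83760252e+01] [ 0.10006385 -0.00881057  0.05062782] [-0.11801091  0.13225911 -0.01345753] 0.04990871759499185
```

View pics/o4.png

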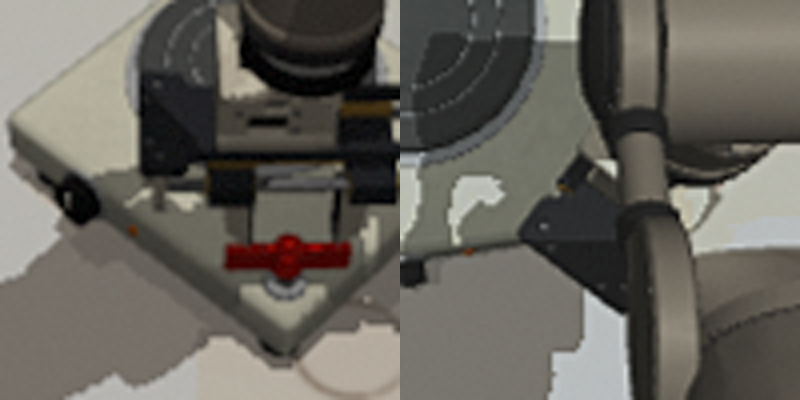

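The wing hasn't moved, and the fingers appear to end at the wing's top edge, behind or above it. The real fingertip position needs checking in the image, so I'll raise 45 mm and look at the tips against their projected position.

Request:
{"name": "apply_moves", "arguments": {"moves": [[0,0,-0.5,0,0,0,50],[0,0,-1,0,0,0,50],[0,0,-1.5,0,0,0,50],[0,0,-1.5,0,0,0,50]]}}

```text
time: 12.82
tcp_pos: [0.5374, 0.0728, 0.1338]
orientation: [[0.622, 0.783, 0.004], [0.783, -0.622, 0.0], [0.002, 0.003, -1.0]]
wrist_force: [1.0, -0.0, 1.0]
width: 0.0499
grip_force: 0.0
```

Run:
```python
from h import *
from plant import ctrl
s=ctrl.sense();t=s['tcp_pos'];R=s['orientation'];print(t)
im=cams.snapshot("scene")[:,:,::-1].copy();cv2.imwrite("pics/scene5.png",im)
old=cv2.imread("pics/scene4.png")
x,y=310,190;f=8
def dr(i,t):
    b=cv2.resize(i[y:y+70,x:x+50],None,fx=f,fy=f,interpolation=cv2.INTER_CUBIC)
    for d,c in((0,(0,255,0)),(.025,(255,0,0)),(-.025,(255,0,255))):
        for h in(0,.03):
            u=(proj("scene",t+R[:,1]*d+[0,0,h])[0]-[x,y]+.5)*f;cv2.drawMarker(b,tuple(int(v) for v in u),c,0 if h==0 else 1,12,1)
    return b
cv2.imwrite("pics/o5.png",np.hstack([dr(im,t),dr(old,t-[0,0,.045])]))
```

```text
[0.53740419 0.07276386 0.13380227]
```

View pics/o5.png

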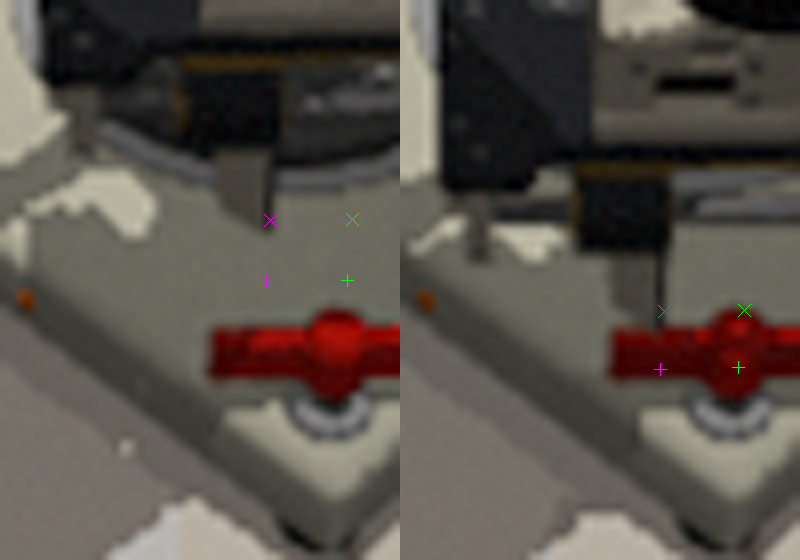

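In the picture the finger tip lies at crop (265,232), but it is predicted at (266,280). So the true tip sits about 20–24 mm higher than the reported TCP, relative to the camera. That explains the missing contacts. I'll close the fingers and probe the hub top lower down, watching the force.

Request:
{"name": "apply_moves", "arguments": {"moves": [[0,0,0,0,0,0,0],[0,0,0.3,0,0,0,0],[0,0,0.7,0,0,0,0],[0,0,1.1,0,0,0,0],[0,0,1.3,0,0,0,0],[0,0,1.3,0,0,0,0]]}}

```text
time: 13.62
tcp_pos: [0.536, 0.0728, 0.0922]
orientation: [[0.622, 0.783, -0.001], [0.783, -0.622, 0.0], [-0.001, -0.001, -1.0]]
wrist_force: [-0.4, -0.6, 0.2]
width: 0.0007
grip_force: 0.0
```

Request:
{"name": "apply_moves", "arguments": {"moves": [[0,0,0.05,0,0,0,0],[0,0,0.05,0,0,0,0]]}}

```text
time: 13.88
tcp_pos: [0.5365, 0.0728, 0.0917]
orientation: [[0.622, 0.783, 0.001], [0.783, -0.622, 0.0], [0.0, 0.0, -1.0]]
wrist_force: [0.8, -0.5, -0.1]
width: 0.0002
grip_force: 0.0
```

Request:
{"name": "apply_moves", "arguments": {"moves": [[0,0,0.05,0,0,0,0],[0,0,0.05,0,0,0,0]]}}

```text
time: 14.12
tcp_pos: [0.5363, 0.0727, 0.09]
orientation: [[0.622, 0.783, 0.0], [0.783, -0.622, 0.0], [0.0, 0.0, -1.0]]
wrist_force: [-0.7, -0.6, 0.9]
width: 0.0009
grip_force: 0.0
```

Request:
{"name": "apply_moves", "arguments": {"moves": [[0,0,0.05,0,0,0,0],[0,0,0.05,0,0,0,0]]}}

```text
time: 14.38
tcp_pos: [0.5362, 0.0728, 0.0883]
orientation: [[0.622, 0.783, -0.0], [0.783, -0.622, 0.0], [-0.0, -0.0, -1.0]]
wrist_force: [0.0, 0.3, -0.4]
width: 0.0003
grip_force: 0.0
```

Run:
```python
from h import *
from plant import ctrl
F=[]
for i in range(3):
    im=cams.snapshot("scene");F.append(np.r_[ctrl.sense()['wrist_force'],ctrl.sense()['moment']])
print(np.mean(F,0).round(2),ctrl.sense()['tcp_pos'])
for f in(cv2.imread("pics/scene0.png")[:,:,::-1].astype(int),im.astype(int)):
    r=f[...,0]-f[...,1]
    print([[int(v) for v in r[226:242,c]] for c in(337,339,351,363,366)])
```

```text
[ 0.1  -0.07 -0.39 -0.08  0.13  0.02] [0.53632887 0.07274256 0.0884211 ]
[[3, 2, 3, 1, 21, 87, 138, 95, 48, 54, 59, 29, 8, 0, 2, 0], [3, 3, 3, -1, 23, 88, 141, 93, 57, 60, 60, 25, 8, 1, 2, 2], [2, -2, 49, 143, 137, 133, 134, 117, 92, 69, 58, 57, 61, 42, 9, -2], [4, 2, 3, -2, 40, 141, 107, 63, 60, 59, 48, 10, 0, 2, 1, 1], [3, 3, 1, 7, 64, 145, 113, 64, 61, 58, 40, 13, 1, 1, 2, -1]]
[[2, 1, 2, 1, 16, 55, 87, 70, 61, 61, 61, 28, 9, 0, 0, 1], [1, 4, 3, 0, 14, 56, 85, 67, 54, 56, 61, 22, 6, 1, 2, 2], [2, 4, 5, -1, 22, 65, 82, 79, 90, 84, 70, 68, 67, 42, 9, -2], [2, 3, 1, 4, 30, 91, 75, 62, 62, 58, 51, 11, 0, 2, 3, 3], [1, 1, 1, 5, 48, 97, 73, 59, 60, 60, 45, 12, 1, -1, 1, 1]]
```

Request:
{"name": "apply_moves", "arguments": {"moves": [[0,0,0.04,0,0,0,0],[0,0,0.05,0,0,0,0]]}}

```text
time: 14.78
tcp_pos: [0.5363, 0.0728, 0.0868]
orientation: [[0.622, 0.783, -0.0], [0.783, -0.622, 0.0], [-0.0, -0.0, -1.0]]
wrist_force: [-0.1, -0.2, 0.9]
width: 0.0006
grip_force: 0.0
```

Request:
{"name": "apply_moves", "arguments": {"moves": [[0,0,0.04,0,0,0,0],[0,0,0.05,0,0,0,0]]}}

```text
time: 15.02
tcp_pos: [0.5363, 0.0728, 0.0853]
orientation: [[0.622, 0.783, -0.0], [0.783, -0.622, 0.0], [-0.0, -0.0, -1.0]]
wrist_force: [0.6, -0.2, -0.4]
width: 0.0007
grip_force: 0.0
```

Request:
{"name": "apply_moves", "arguments": {"moves": [[0,0,0.04,0,0,0,0],[0,0,0.05,0,0,0,0]]}}

```text
time: 15.28
tcp_pos: [0.5362, 0.0728, 0.0838]
orientation: [[0.622, 0.783, -0.0], [0.783, -0.622, 0.0], [-0.0, -0.0, -1.0]]
wrist_force: [0.3, 0.2, 0.4]
width: 0.0001
grip_force: 0.0
```

Request:
{"name": "apply_moves", "arguments": {"moves": [[0,0,0.04,0,0,0,0],[0,0,0.05,0,0,0,0]]}}

```text
time: 15.52
tcp_pos: [0.5363, 0.0728, 0.0823]
orientation: [[0.622, 0.783, -0.0], [0.783, -0.622, 0.0], [0.0, -0.0, -1.0]]
wrist_force: [-0.0, -0.5, 0.8]
width: 0.0007
grip_force: 0.0
```

```bash
cat > w.py <<'E'
from h import *
from plant import ctrl
F=[]
for i in range(3):
    im=cams.snapshot("scene");F.append(np.r_[ctrl.sense()['wrist_force'],ctrl.sense()['moment']])
print(np.mean(F,0).round(2),ctrl.sense()['tcp_pos'],ctrl.sense()['time'])
r=im[...,0].astype(int)-im[...,1]
print([[int(v) for v in r[226:242,c]] for c in(337,339,351,363,366)])
E
python3 w.py
```

```text
[ 0.15 -0.44  0.32 -0.08  0.1   0.02] [0.53629902 0.07276171 0.08240827] 15.675
[[2, 3, 2, -1, 16, 56, 85, 73, 58, 61, 62, 29, 8, 1, 2, 1], [2, 3, 1, 0, 16, 56, 88, 63, 57, 61, 61, 23, 5, 0, 1, 2], [3, 4, 2, 4, 1, 12, 48, 81, 74, 64, 65, 69, 68, 47, 9, -1], [2, 3, 4, 2, 31, 88, 73, 61, 58, 57, 50, 10, 1, 1, 2, 2], [3, 2, 2, 6, 36, 130, 123, 53, 60, 59, 44, 11, 0, 1, 0, 1]]
```

Request:
{"name": "apply_moves", "arguments": {"moves": [[0,0,0.03,0,0,0,0],[0,0,0.035,0,0,0,0]]}}

```text
time: 15.92
tcp_pos: [0.5363, 0.0728, 0.0813]
orientation: [[0.622, 0.783, -0.0], [0.783, -0.622, 0.0], [-0.0, -0.0, -1.0]]
wrist_force: [-0.1, 0.9, -0.1]
width: 0.0004
grip_force: 0.0
```

Request:
{"name": "apply_moves", "arguments": {"moves": [[0,0,0.03,0,0,0,0],[0,0,0.035,0,0,0,0]]}}

```text
time: 16.18
tcp_pos: [0.5363, 0.0728, 0.0802]
orientation: [[0.622, 0.783, -0.0], [0.783, -0.622, 0.0], [-0.0, -0.0, -1.0]]
wrist_force: [-0.8, 0.1, -1.1]
width: 0.0004
grip_force: 0.0
```

Request:
{"name": "apply_moves", "arguments": {"moves": [[0,0,0.03,0,0,0,0],[0,0,0.035,0,0,0,0]]}}

```text
time: 16.42
tcp_pos: [0.5363, 0.0728, 0.0792]
orientation: [[0.622, 0.783, -0.0], [0.783, -0.622, 0.0], [0.0, -0.0, -1.0]]
wrist_force: [-0.7, 0.5, 0.2]
width: 0.0006
grip_force: 0.0
```

```bash
python3 w.py
```

```text
[ 0.34  0.15  0.4  -0.09  0.1  -0.01] [0.53632004 0.07276104 0.07927293] 16.575
[[3, 3, 1, 1, 15, 54, 85, 73, 57, 57, 62, 31, 9, 1, 1, 2], [2, 3, 2, -2, 14, 54, 82, 67, 55, 59, 59, 24, 7, 0, -1, 1], [4, 3, 3, 3, 2, 2, 21, 55, 73, 63, 64, 63, 71, 49, 8, -1], [2, 1, 1, 3, 28, 84, 72, 59, 61, 60, 48, 11, 2, 2, 3, 2], [3, 2, 0, 5, 37, 135, 121, 57, 59, 58, 44, 12, 1, 1, 2, 1]]
```

Request:
{"name": "apply_moves", "arguments": {"moves": [[0,0,0.04,0,0,0,0],[0,0,0.05,0,0,0,0]]}}

```text
time: 16.82
tcp_pos: [0.5363, 0.0728, 0.0777]
orientation: [[0.622, 0.783, -0.0], [0.783, -0.622, 0.0], [0.0, -0.0, -1.0]]
wrist_force: [0.1, -0.2, 0.4]
width: 0.0005
grip_force: 0.0
```

Request:
{"name": "apply_moves", "arguments": {"moves": [[0,0,0.04,0,0,0,0],[0,0,0.05,0,0,0,0]]}}

```text
time: 17.08
tcp_pos: [0.5363, 0.0727, 0.0762]
orientation: [[0.622, 0.783, -0.0], [0.783, -0.622, 0.0], [-0.0, -0.0, -1.0]]
wrist_force: [0.6, 0.8, 0.8]
width: 0.0003
grip_force: 0.0
```

Request:
{"name": "apply_moves", "arguments": {"moves": [[0,0,0.04,0,0,0,0],[0,0,0.05,0,0,0,0]]}}

```text
time: 17.32
tcp_pos: [0.5363, 0.0728, 0.0747]
orientation: [[0.622, 0.783, -0.0], [0.783, -0.622, 0.0], [0.0, -0.0, -1.0]]
wrist_force: [0.9, 0.3, -0.2]
width: 0.0002
grip_force: 0.0
```

```bash
python3 w.py
```

```text
[-0.16 -0.12  0.12 -0.11  0.11 -0.03] [0.53630852 0.0727656  0.07475482] 17.475
[[2, 3, 2, 1, 16, 54, 86, 72, 60, 56, 59, 31, 9, 2, 1, 0], [2, 3, 3, 0, 15, 53, 86, 66, 59, 56, 59, 24, 5, 1, 3, 1], [4, 2, 4, 4, 4, 4, 0, 7, 42, 64, 56, 64, 70, 46, 8, -1], [2, 2, 3, 4, 31, 89, 72, 62, 60, 58, 50, 10, 1, 2, 3, 1], [1, 3, 1, 5, 40, 88, 80, 66, 60, 58, 41, 11, 1, 1, 1, 0]]
```

The finger is still seen just above the hub top and in front of it, so it's still not down on it. I'll continue.

Request:
{"name": "apply_moves", "arguments": {"moves": [[0,0,0.04,0,0,0,0],[0,0,0.05,0,0,0,0]]}}

```text
time: 17.73
tcp_pos: [0.5363, 0.0727, 0.0733]
orientation: [[0.622, 0.783, 0.0], [0.783, -0.622, -0.0], [0.0, 0.0, -1.0]]
wrist_force: [-1.9, -0.8, 1.3]
width: 0.0006
grip_force: 0.7
```

Request:
{"name": "apply_moves", "arguments": {"moves": [[0,0,0.04,0,0,0,0],[0,0,0.05,0,0,0,0]]}}

```text
time: 17.98
tcp_pos: [0.5362, 0.0724, 0.072]
orientation: [[0.622, 0.783, 0.0], [0.783, -0.622, -0.0], [-0.0, 0.0, -1.0]]
wrist_force: [-1.9, -1.0, 6.0]
width: 0.0004
grip_force: 2.7
```

Request:
{"name": "apply_moves", "arguments": {"moves": [[0,0,0.04,0,0,0,0],[0,0,0.05,0,0,0,0]]}}

```text
time: 18.23
tcp_pos: [0.5363, 0.0723, 0.0712]
orientation: [[0.622, 0.783, 0.001], [0.783, -0.622, -0.001], [-0.0, 0.001, -1.0]]
wrist_force: [-4.2, -3.0, 10.3]
width: 0.0001
grip_force: 5.4
```

```bash
python3 w.py
python3 - <<'E'
from h import *
# check calibration of cameras against robot: start TCP in both first pictures
from plant import ctrl
t=np.array([.18855,.48955,.18893]);R=np.array([[-.9331,.3595,0],[.3595,.9331,0],[0,0,-1.]])
for n in C:
    print(n,proj(n,np.array([t,t+R[:,1]*.046,t-R[:,1]*.046])).round(1).tolist())
    print(proj(n,[.0,0,0]).round(1))
E
```

```text
[-4.09 -2.6  10.47 -0.63  0.84  0.02] [0.5363301  0.07229799 0.07129375] 18.375
[[1, 2, 1, 2, -1, 15, 55, 82, 71, 59, 61, 61, 19, 4, 1, 1], [2, 1, 2, 2, 0, 18, 71, 89, 65, 56, 61, 60, 18, 1, 2, 1], [1, 5, 4, 3, 6, 2, 2, 1, 12, 45, 65, 60, 70, 71, 42, 2], [3, 2, 2, 2, 6, 38, 90, 75, 59, 55, 57, 49, 11, 1, 1, 1], [3, 3, 1, 1, 7, 40, 88, 85, 72, 59, 60, 44, 11, 1, 1, 1]]
scene [[137.8, 179.7], [136.1, 167.1], [139.7, 192.8]]
[[185.7 411.7]]
top [[193.8, 370.7], [173.4, 363.0], [214.2, 378.5]]
[[415.4 432.5]]
```

First contact came at tcp z ≈ 0.0735, with force rising to 10 N at z 0.0713 and the wing going down about 1 px. So the tool tip really is on the hub top, and it ends about 35 mm above the nominal TCP. From here I'll work relative to this contact height. Next I'll lift, open, turn back 50°, go down beside the wings to tcp z 0.054, and push.

Request:
{"name": "apply_moves", "arguments": {"moves": [[0,0,-0.5,0,0,0,0],[0,0,-1.0,0,0,0,50],[0,0,-1.0,0,0,-1.7,50],[0,0,-1.0,0,0,-3.4,50],[0,0,-1.0,0,0,-5.1,50],[0,0,-1.0,0,0,-6.8,50],[0,0,-1.0,0,0,-8.33,50],[0,0,-1.0,0,0,-8.33,50]]}}

```text
time: 19.38
tcp_pos: [0.5367, 0.0729, 0.101]
orientation: [[-0.198, 0.98, 0.001], [0.98, 0.198, 0.0], [0.0, 0.001, -1.0]]
wrist_force: [-0.5, -0.4, 0.4]
width: 0.05
grip_force: 0.0
```

Request:
{"name": "apply_moves", "arguments": {"moves": [[0,0,0.4,0,0,0,50],[0,0,0.8,0,0,0,50],[0,0,1.2,0,0,0,50],[0,0,1.54,0,0,0,50],[0,0,1.54,0,0,0,50]]}}

```text
time: 20.0
tcp_pos: [0.5356, 0.0728, 0.0529]
orientation: [[-0.199, 0.98, -0.002], [0.98, 0.199, 0.0], [0.001, -0.002, -1.0]]
wrist_force: [-0.3, 0.2, 0.0]
width: 0.0498
grip_force: 0.0
```

Request:
{"name": "apply_moves", "arguments": {"moves": [[0,0,0,0,0,1,50],[0,0,0,0,0,2,50],[0,0,0,0,0,3,50],[0,0,0,0,0,4,50],[0,0,0,0,0,5,50],[0,0,0,0,0,6,50],[0,0,0,0,0,7,50]]}}

```text
time: 20.88
tcp_pos: [0.5369, 0.0731, 0.0544]
orientation: [[0.51, 0.86, 0.001], [0.86, -0.51, 0.001], [0.001, 0.001, -1.0]]
wrist_force: [1.0, 1.1, -0.6]
width: 0.0501
grip_force: 0.9
```

```bash
python3 w.py
python3 - <<'E'
from h import *
from plant import ctrl
im=cams.snapshot("scene");cv2.imwrite("pics/scene6.png",im[:,:,::-1])
r=(im[...,0].astype(int)-np.maximum(im[...,1],im[...,2]))
print(ctrl.sense()['qpos'][5])
for y in range(222,246):print(y,''.join('#' if v>40 else('+' if v>20 else '.') for v in r[y,328:376]))
E
```

```text
[ 0.    0.36 -0.25  0.02  0.04  0.06] [0.53663852 0.07280743 0.05439819] 21.025
[[-2, 1, 2, 1, 2, 0, 1, 4, 3, 3, 4, 3, 4, 1, 2, -1], [0, -2, -3, -3, 0, 2, 2, 5, 3, 4, 3, 3, 5, 2, 2, 1], [2, 0, 23, 82, 83, 82, 85, 101, 86, 64, 55, 57, 63, 41, 9, -2], [0, -2, 0, -4, -4, 3, 0, 16, 62, 127, 113, 72, 71, 72, 73, 18], [3, 5, 5, 3, 3, 4, 3, 1, 16, 59, 90, 71, 54, 53, 41, 17]]
29.97326208903049
222 ................................................
223 ................................................
224 ................................................
225 ................................................
226 ................................................
227 ................................................
228 .......................+++......................
229 .................+++.+####+.....................
230 .................+#########+....................
231 ................+###########....................
232 ................#############+..................
233 ...............+################+++.............
234 ...............+####################++..........
235 .................+#####################.........
236 ...................+###################.........
237 ....................###################.........
238 ....................+#####++###########.........
239 ......................###.....++#######.........
240 ................................++####+.........
241 ....................................++..........
242 ................................................
243 ................................................
244 ................................................
245 ................................................
```

The wing is turning, with a moment of about 0.06 N m. I'll continue the stroke.

Request:
{"name": "apply_moves", "arguments": {"moves": [[0,0,0,0,0,1.4,50],[0,0,0,0,0,2.8,50],[0,0,0,0,0,4.2,50],[0,0,0,0,0,5.6,50],[0,0,0,0,0,7,50],[0,0,0,0,0,8.4,50],[0,0,0,0,0,9.8,50],[0,0,0,0,0,11.2,50],[0,0,0,0,0,12.6,50],[0,0,0,0,0,14,50]]}}

```text
time: 22.32
tcp_pos: [0.5356, 0.0731, 0.0538]
orientation: [[0.909, -0.417, -0.002], [-0.417, -0.909, 0.001], [-0.002, 0.0, -1.0]]
wrist_force: [-1.4, 1.9, -1.2]
width: 0.0499
grip_force: 1.2
```

Request:
{"name": "apply_moves", "arguments": {"moves": [[0,0,0,0,0,1.4,50],[0,0,0,0,0,2.8,50],[0,0,0,0,0,4.2,50],[0,0,0,0,0,5.6,50],[0,0,0,0,0,7,50],[0,0,0,0,0,8.4,50],[0,0,0,0,0,9,50],[0,0,0,0,0,9,50]]}}

```text
time: 23.32
tcp_pos: [0.5361, 0.073, 0.0541]
orientation: [[0.202, -0.979, -0.0], [-0.979, -0.202, 0.0], [-0.0, 0.0, -1.0]]
wrist_force: [-1.2, 0.7, -0.6]
width: 0.0499
grip_force: 0.7
```

```bash
cat > a.py <<'E'
from h import *
from plant import ctrl
import sys
s=ctrl.sense();print(s['tcp_pos'],s['qpos'][5],s['moment'][2],s['time'])
im=cams.snapshot("scene");cv2.imwrite(f"pics/s{sys.argv[1]}.png",im[:,:,::-1])
ya=np.degrees(np.arctan2(s['orientation'][1,1],s['orientation'][0,1]));print("finger line",ya)
best=[]
for g in(15,30,45):
    p,f=fitwing({"scene":im},[.536,.0722,.1,np.radians(ya-g)],("scene",));best.append((f,p[2],(np.degrees(p[3])-ya)%180,p[:2]))
print(min(best,key=lambda b:b[0]))
r=(im[...,0].astype(int)-np.maximum(im[...,1],im[...,2]))
for y in range(222,246):print(y,''.join('#' if v>40 else('+' if v>20 else '.') for v in r[y,328:376]))
E
python3 a.py 7
```

```text
[0.53612045 0.07299823 0.05407089] 167.97833650890087 0.019288307305289604 23.325
finger line -168.37012482999967
(np.float64(11.966611328125001), np.float64(-2.5511686335467596), np.float64(158.17646235379954), array([2.0933473 , 1.41741498]))
222 ................................................
223 ................................................
224 ................................................
225 ................................................
226 ................................................
227 ...................................+++..........
228 ................................######+.........
229 ...............................+#######.........
230 ...............................#######+.........
231 ...............................#######+.........
232 ...............................#######+.........
233 ..............................+#######..........
234 .............................+####+.............
235 ......................+.....+##+................
236 ................................................
237 ..........................+.....................
238 ..........................+.....................
239 ......................+..+......................
240 ................................................
241 ................................................
242 ................................................
243 ................................................
244 ................................................
245 ................................................
```

Request:
{"name": "apply_moves", "arguments": {"moves": [[0,0,0,0,0,-1,50],[0,0,-0.7,0,0,-1.7,50],[0,0,-1.4,0,0,-2.5,0],[0,0,-1.4,0,0,-4.2,0],[0,0,-1.4,0,0,-5.9,0],[0,0,-1.4,0,0,-7.6,0],[0,0,-1.4,0,0,-9.3,0],[0,0,-1.4,0,0,-11,0],[0,0,-1.4,0,0,-12.7,0],[0,0,-1.4,0,0,-14.4,0]]}}

```text
time: 24.62
tcp_pos: [0.5365, 0.0724, 0.0962]
orientation: [[0.989, 0.145, 0.0], [0.145, -0.989, -0.0], [0.0, 0.0, -1.0]]
wrist_force: [-0.6, 0.0, -0.0]
width: 0.0002
grip_force: 0.0
```

Request:
{"name": "apply_moves", "arguments": {"moves": [[0,0,0,0,0,-1.7,0],[0,0,0,0,0,-3.4,0],[0,0,0,0,0,-5.1,0],[0,0,0,0,0,-6.8,0],[0,0,0.2,0,0,-8.5,0],[0,0,0.4,0,0,-8.5,0],[0,0,0.6,0,0,-8.5,0],[0,0,0.6,0,0,-8.5,0]]}}

```text
time: 25.62
tcp_pos: [0.536, 0.0727, 0.0775]
orientation: [[0.518, 0.856, -0.001], [0.856, -0.518, 0.0], [-0.001, -0.001, -1.0]]
wrist_force: [-0.1, -0.3, -0.2]
width: 0.0006
grip_force: 0.0
```

```bash
python3 a.py 8
```

```text
[0.53595418 0.07269212 0.07754654] 30.785553134216002 -0.024848503651183004 25.625
finger line -31.182968512412128
(np.float64(56.22783962673611), np.float64(-0.15646287249233612), np.float64(8.704525790457868), array([0.67083799, 0.20470138]))
222 ................................................
223 ................................................
224 ................................................
225 ................................................
226 ................................................
227 ....................................++..........
228 .................................+####+.........
229 ................................#######.........
230 ...............................#######+.........
231 .............................++#######+.........
232 ..................+##+......+#########..........
233 ..............++#######++#++##########..........
234 ...........+######################+.............
235 .........+#####################+................
236 .........###################....................
237 .........+#################+....................
238 .........##################.....................
239 .........#######++....+###......................
240 .........####+..................................
241 ................................................
242 ................................................
243 ................................................
244 ................................................
245 ................................................
```

The wing is now at about −22.6°, so it has turned about 164° (4.5 mm of screw travel). I'll probe the hub top again to see whether it went down the full 4.5 mm or the foot has touched.

Request:
{"name": "apply_moves", "arguments": {"moves": [[0,0,0.1,0,0,0,0],[0,0,0.2,0,0,0,0],[0,0,0.2,0,0,0,0]]}}

```text
time: 26.05
tcp_pos: [0.5361, 0.0728, 0.0718]
orientation: [[0.517, 0.856, -0.0], [0.856, -0.517, 0.0], [-0.0, -0.0, -1.0]]
wrist_force: [0.5, -0.7, -0.6]
width: 0.0007
grip_force: 0.0
```

Request:
{"name": "apply_moves", "arguments": {"moves": [[0,0,0.04,0,0,0,0],[0,0,0.04,0,0,0,0]]}}

```text
time: 26.3
tcp_pos: [0.5364, 0.0727, 0.0711]
orientation: [[0.516, 0.856, 0.0], [0.856, -0.516, 0.0], [0.0, 0.0, -1.0]]
wrist_force: [-0.9, 0.3, 1.9]
width: 0.0003
grip_force: 1.0
```

Request:
{"name": "apply_moves", "arguments": {"moves": [[0,0,0.04,0,0,0,0],[0,0,0.04,0,0,0,0]]}}

```text
time: 26.55
tcp_pos: [0.5365, 0.0726, 0.0704]
orientation: [[0.516, 0.856, 0.001], [0.856, -0.516, -0.0], [0.0, 0.001, -1.0]]
wrist_force: [-2.4, -1.7, 7.5]
width: 0.0003
grip_force: 3.5
```

Request:
{"name": "apply_moves", "arguments": {"moves": [[0,0,0.04,0,0,0,0],[0,0,0.04,0,0,0,0]]}}

```text
time: 26.8
tcp_pos: [0.5366, 0.0725, 0.0697]
orientation: [[0.516, 0.856, 0.001], [0.856, -0.516, -0.0], [0.0, 0.001, -1.0]]
wrist_force: [-3.2, -1.2, 11.3]
width: 0.0004
grip_force: 5.7
```

The hub top is now met at 0.0713 and the stiffness is higher (four feet). That is a drop of only about 2.3 mm for 4.5 mm of screw travel, so the foot has touched, with an estimated excess of 1.5–3 mm. I'll wind about 54° (1.5 mm) more.

Request:
{"name": "apply_moves", "arguments": {"moves": [[0,0,-0.5,0,0,0,0],[0,0,-1.0,0,0,-1.5,50],[0,0,-1.0,0,0,-3.2,50],[0,0,-1.0,0,0,-4.9,50],[0,0,-1.0,0,0,-6.6,50],[0,0,-1.0,0,0,-8.3,50],[0,0,-1.0,0,0,-10,50],[0,0,-1.0,0,0,-11.5,50],[0,0,-1.0,0,0,-12,50],[0,0,-1.0,0,0,-12,50]]}}

```text
time: 28.05
tcp_pos: [0.5365, 0.0728, 0.0988]
orientation: [[-0.654, 0.756, 0.001], [0.756, 0.654, 0.0], [-0.0, 0.001, -1.0]]
wrist_force: [0.0, 0.0, 0.4]
width: 0.0499
grip_force: 0.0
```

```bash
python3 a.py 9 | head -3
python3 - <<'E'
from h import *
from scipy.optimize import minimize
x0,y0,w,h=328,222,48,24
def fit(f,a0,mask):
    im=cv2.imread(f)[y0:y0+h,x0:x0+w,::-1].astype(float)
    r=im[...,0]-np.maximum(im[...,1],im[...,2]);r=np.clip(r/55,0,1)
    def cost(q):
        m=np.zeros((h*8,w*8),np.uint8)
        g=wingpts((.536+q[2],.0722+q[2]*0,q[0],q[1]))[0]
        cv2.fillConvexPoly(m,np.round(cv2.convexHull((((proj("scene",g)-[x0,y0]+.5)*8-.5)*16).astype(np.float32))).astype(np.int32),1,shift=4)
        return (((cv2.resize(m.astype(np.float32),(w,h),interpolation=cv2.INTER_AREA)-r)**2)*mask).sum()
    b=minimize(cost,[.098,a0,0],method='Nelder-Mead',options=dict(initial_simplex=[[.098,a0,0],[.104,a0,0],[.098,a0+.15,0],[.098,a0,.004]],xatol=1e-5,fatol=1e-4))
    return b.x,np.degrees(b.x[1]),b.fun
m=np.ones((h,w));m[:,15:31]=0
for f,a in(("scene0",-.676),("s8",-.4),("s9",-.4)):print(f,fit(f"pics/{f}.png",a,m))
E
```

```text
[0.53650863 0.0728448  0.09881971] -41.26698505206229 -0.023770765895424317 28.05
finger line 40.87331992801602
(np.float64(12.79058810763889), np.float64(-2.9820098223241702), np.float64(84.72919396354119), array([2.10908754, 1.71286495]))
scene0 (array([ 0.10063661, -0.65069758, -0.00182907]), np.float64(-37.282224794744714), np.float64(9.915065534607438))
s8 (array([ 0.09784876, -0.35083761, -0.00098828]), np.float64(-20.101514285957336), np.float64(13.367341893724173))
s9 (array([ 0.13146757,  0.1910653 , -0.01450701]), np.float64(10.947235431860335), np.float64(14.85111295841942))
```

Vision agrees: the drop is about 2.8 mm over 163°. The gap was therefore near 3 mm and the excess is about 1.5–2.5 mm. I'll push about 62° more.

Request:
{"name": "apply_moves", "arguments": {"moves": [[0,0,0.4,0,0,0,50],[0,0,0.8,0,0,0,50],[0,0,1.2,0,0,0,50],[0,0,1.57,0,0,0,50],[0,0,1.57,0,0,0,50],[0,0,1.57,0,0,1.5,50],[0,0,1.57,0,0,3,50],[0,0,1.57,0,0,4.5,50]]}}

```text
time: 29.1
tcp_pos: [0.5367, 0.0728, 0.0518]
orientation: [[-0.235, 0.972, 0.001], [0.972, 0.235, 0.0], [-0.0, 0.001, -1.0]]
wrist_force: [-0.4, 0.6, 0.5]
width: 0.0501
grip_force: 0.0
```

Request:
{"name": "apply_moves", "arguments": {"moves": [[0,0,0,0,0,1.2,50],[0,0,0,0,0,2.4,50],[0,0,0,0,0,3.6,50],[0,0,0,0,0,4.8,50],[0,0,0,0,0,6,50],[0,0,0,0,0,7.2,50],[0,0,0,0,0,8.4,50],[0,0,0,0,0,9.6,50],[0,0,0,0,0,10.8,50],[0,0,0,0,0,10.8,50]]}}

```text
time: 30.35
tcp_pos: [0.537, 0.0729, 0.0519]
orientation: [[0.775, 0.632, 0.002], [0.632, -0.775, 0.0], [0.001, 0.001, -1.0]]
wrist_force: [1.7, 0.2, 0.5]
width: 0.05
grip_force: 0.6
```

Request:
{"name": "apply_moves", "arguments": {"moves": [[0,0,0,0,0,-1,50],[0,0,0,0,0,-2,50],[0,0,-0.7,0,0,-2,50],[0,0,-1.4,0,0,-2,50],[0,0,-2,0,0,-2,0],[0,0,-2,0,0,-2,0],[0,0,-2,0,0,-2,0]]}}

```text
time: 31.22
tcp_pos: [0.5358, 0.0727, 0.1107]
orientation: [[0.627, 0.779, -0.001], [0.779, -0.627, -0.0], [-0.001, -0.001, -1.0]]
wrist_force: [0.1, -1.3, -0.4]
width: 0.0245
grip_force: 0.0
```

```bash
python3 a.py 10
```

```text
[0.53581338 0.0726827  0.11072304] 38.43155807556078 -0.04342951240454373 31.225
finger line -38.82857348968207
(np.float64(19.251976996527777), np.float64(-0.04251253089576003), np.float64(138.4970947721319), array([0.61250404, 0.14445503]))
222 ................................................
223 ............++..................................
224 ...........+###.................................
225 ...........+####+...............................
226 ...........+#####+..............................
227 ...........+#######+............................
228 ...........+########+...........................
229 ...........+###############.....................
230 .............##############+....................
231 ..............+#############....................
232 ...............+############....................
233 .................+###########...................
234 ..................+###########..................
235 ....................############................
236 ....................#############+..............
237 ....................###############.............
238 ....................+###############+...........
239 .....................+###+###########+..........
240 ...........................+#########+..........
241 ............................+########...........
242 ..............................+######...........
243 ...............................+####+...........
244 .................................+##............
245 ..................................+.............
```

Request:
{"name": "apply_moves", "arguments": {"moves": [[0,0,0.4,0,0,0,0],[0,0,0.8,0,0,0,0],[0,0,1.1,0,0,0,0],[0,0,1.25,0,0,0,0],[0,0,1.25,0,0,0,0]]}}

```text
time: 31.9
tcp_pos: [0.5362, 0.0728, 0.0735]
orientation: [[0.628, 0.778, -0.001], [0.778, -0.628, 0.0], [-0.0, -0.001, -1.0]]
wrist_force: [-0.4, 0.1, 0.8]
width: 0.0001
grip_force: 0.0
```

Request:
{"name": "apply_moves", "arguments": {"moves": [[0,0,0.03,0,0,0,0],[0,0,0.03,0,0,0,0]]}}

```text
time: 32.15
tcp_pos: [0.5365, 0.0728, 0.0733]
orientation: [[0.628, 0.778, 0.001], [0.778, -0.628, 0.0], [0.001, 0.001, -1.0]]
wrist_force: [0.2, 0.8, -0.8]
width: 0.0005
grip_force: 0.0
```

Request:
{"name": "apply_moves", "arguments": {"moves": [[0,0,0.03,0,0,0,0],[0,0,0.03,0,0,0,0]]}}

```text
time: 32.4
tcp_pos: [0.5363, 0.0728, 0.0721]
orientation: [[0.628, 0.778, 0.0], [0.778, -0.628, 0.0], [0.0, 0.0, -1.0]]
wrist_force: [0.3, -0.1, 0.3]
width: 0.0003
grip_force: 0.0
```

Request:
{"name": "apply_moves", "arguments": {"moves": [[0,0,0.03,0,0,0,0],[0,0,0.03,0,0,0,0]]}}

```text
time: 32.65
tcp_pos: [0.5363, 0.0728, 0.0711]
orientation: [[0.628, 0.778, -0.0], [0.778, -0.628, 0.0], [-0.0, -0.0, -1.0]]
wrist_force: [0.6, 0.3, -0.1]
width: 0.0006
grip_force: 0.0
```

Request:
{"name": "apply_moves", "arguments": {"moves": [[0,0,0.03,0,0,0,0],[0,0,0.03,0,0,0,0]]}}

```text
time: 32.9
tcp_pos: [0.5364, 0.0727, 0.0705]
orientation: [[0.628, 0.778, 0.0], [0.778, -0.628, -0.0], [0.0, 0.0, -1.0]]
wrist_force: [-0.5, -0.3, 3.0]
width: 0.0003
grip_force: 1.3
```

The hub dropped only 0.4 mm for 1.7 mm of winding, the 1/4 rate expected when all four feet share the load. The estimated excess is 3.3–4.8 mm, inside the band. I'll retreat and hand in.

Request:
{"name": "apply_moves", "arguments": {"moves": [[0,0,-0.5,0,0,0,0],[0,0,-1.5,0,0,0,0],[0,0,-2.5,0,0,0,0],[0,0,-3.5,0,0,0,0],[0,0,-3.5,0,0,0,0],[0,0,-3.5,0,0,0,0]]}}

```text
time: 33.65
tcp_pos: [0.5359, 0.0728, 0.175]
orientation: [[0.628, 0.778, -0.0], [0.778, -0.628, 0.0], [-0.0, -0.0, -1.0]]
wrist_force: [0.6, 0.2, 0.4]
width: 0.0007
grip_force: 0.0
```

```bash
python3 -c "
from plant import ctrl,job
s=ctrl.sense();print(s['tcp_pos'],s['wrist_force'],s['time']);print(job.close_job())"
```

```text
[0.53590698 0.07279723 0.17503968] [0.59719757 0.18536652 0.36067994] 33.65
the job is handed in; nothing more can be done
None
```

I turned the wing screw about 226° clockwise; touch checks indicate its foot now bears, wound an estimated 3–5 mm past first touch, and the job was handed in at 33.7 s with the arm clear (no verdict came back, and I took no final picture of the things around it).

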